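Bolt the delivery chest shut in the chilled van

ROBOT

A 7-joint arm with a two-finger parallel gripper is mounted at the origin on the work surface. World frame = base frame: x ahead of the robot, y to its left, z up, the work surface at z = 0. Lengths are in m, angles in rad, forces in N, time in s.
With the tool pointing down it reaches from about 0.4 to 0.85 m from the base axis. Payload 4.5 kg.
Tool frame: the origin (TCP) lies at the very end of the fingers, on their centre line; the grasp point (between the pads) lies 19 mm behind it; z points along the fingers, y is the direction in which the jaws open and shut (so a half turn about z gives the same grasp; the last joint's range is limited). The gripper opens to 88 mm and grips with 3 to 60 N. Pads are 18 mm wide; open, the fingers measure 123 mm over their backs; the gripper's body (75 mm by 187 mm) begins 45 mm behind the grasp point.
Start: joints at [1.364, 0.689, -0.195, 1.565, 0.157, 0.902, -0.215], TCP at [0.149, -0.607, 0.239] pointing down, gripper open.
Joint ranges: [-3.01, 3.01], [-0.46, 2.08], [-1.47, 1.51], [0.13, 2.56], [-1, 4.14], [0.04, 2.09], [-2.66, 2.66]. Speed limits (rad/s): [2.57, 2.57, 3.14, 3.14, 3.14, 3.14, 3.14].

INTERFACE

Orientations are given as a unit quaternion [w, x, y, z].
In Python, from cell import bot, imaging, job gives the robot as it stands.
- The arm moves only by the tool step_arm, never from a script. Its argument "targets" is a list of rows, each an object with "rotation": the turn, a rotation vector about the tool's x, y, z in rad, a list of three; "xyz": the shift along the tool's x, y, z in mm, a list of three; "fingers": the opening, from 0 (shut) to 1 (fully open). In form: [{"rotation": [rx, ry, rz], "xyz": [tx, ty, tz], "fingers": fingers}, ...]. A call has 1 to 5 rows; each row is the pose to reach, as a shift and turn from the pose commanded when the call began, along the tool's axes at that moment; what a row does not reach only later rows make up. A row lasts 1/10 s, in which the tool goes at most 50 mm and 8.59 degrees, less where a joint would pass 70% of its speed; a pose out of reach is approached as far as the arm can. A call with a gripper value outside its range is refused whole. The fingers move at their own pace and stop on an object; the grip force is fixed at half the most. Time passes only in rows, so rows that repeat a pose let the fingers close. It gives the time, the measured TCP pose, the force and the opening at its end, in the units of the state.
- bot.sense(): the state, without advancing time (a new reading comes with each control period).
- imaging.get_image(name): name is "side" or "top"; returns (picture, depth): 400x640x3 uint8, red, green, blue; 400x640 float32, m along the optical axis (not along the pixel's ray), 0 where there is no reading.
- imaging.camera_model(name): a dict with "fx", "fy", "cx", "cy" (pixels), "world_to_cam" (4x4, takes a point from world to camera coordinates). Camera axes: x right, y up, looking along -z (the intrinsics and any distortion apply to the point x, -y, -z); pixel columns grow to the right and rows downward; lengths in m; the calibration is good to about 2 mm. A picture is of the moment at which its call begins. camera_model takes no time and is no camera call.
- job.hand_in(): hands the job in, once; it reports no verdict.
Trained networks look in the newest picture that a camera, given by its name, has taken for a name from the list of things; names that differ only in an ending like _2 or _b are one class to them, and where a whole thing is asked for, a point or a joint stands for the part that bears it (a point fixed in the world has none). Each returns a list of dicts, best first, with "conf" (0 to 1); they miss things now and then, are a little off and sometimes report something else, mostly with a low value. They report only what shows in the picture. A call takes as long as a camera call.
- imaging.look_for(camera, label): "centre" ([column, row] in pixels, amid what is visible of it).
- imaging.tip_of(camera, label): "centre" ([column, row] in pixels: a listed point, or the origin of a listed thing).
The state is a dict: "t": time; "joint_positions": joint angles; "joint_vel": joint speeds; "tau": joint torques, N m; "tcp_pos": TCP position; "tcp_rot": TCP orientation; "wrist_force": force on the tool from outside, world axes, zero at the start; "moment": the same for the moment, N m; "gripper_width": finger opening in m.
Only numpy, scipy, OpenCV 4.12 (cv2) and the standard library are available. Lean on these libraries where they do the work, as an engineer would, in place of code of your own. Each camera call takes 0.05 s, during which the arm holds its last target. There are 200 camera calls.

TASK

Bolt the insulated delivery chest shut: slide the barrel bolt across so that its end goes through the staple on the other lid leaf, find the notch in the upright steel plate by feel, and turn the yellow-knobbed handle all the way down into it. Work gently - never force the handle against the plate - and leave the two meal tubs and the thermometer where they are.

Things in the scene. Friction and masses are not known exactly. Their poses are not given: they have to be found in the camera images.
- chest: Fixed blue insulated chest, 310 x 420 mm, 110 mm high to its flat whitish lid. Origin: centre of its underside; z up, +x away from the robot at yaw 0, +y to the left. A steel barrel bolt lies on the lid along chest y; a steel notch plate stands beside it on the robot's side. The plate bears 45 N from the handle; more counts as forcing it.
- bolt_axis (a point): Fixed point of the chest on the bolt's axis, where the handle springs from it when bolt_slide = 0: chest x -30, y -75, z 146 mm (36 mm above the lid). Axes as the chest's. With S = bolt_slide and A = bolt_turn the knob's centre lies at (-75 sin A, S, 75 cos A) mm from here. Bolt 14 mm thick; guides, 16 mm wide and up to z 160 mm, hold it at chest y -118 and 72.
- plate_edge (a point): Fixed point of the chest at the middle of the stretch where the notch may be: chest x -59, y -13, z 172 mm (S = 62 mm), on the plate's upper edge. Plate 4 mm thick, 162 mm long along y. Its one notch, 14 mm wide, open at the top, 34 mm deep, has its centre at any S from 40 to 84 mm (slotted screws); no reading tells where: feel for it or look.
- staple (a point): Middle of the staple that takes the bolt's end, on the other lid leaf: chest x -30, y 112, z 146 mm. The bolt's end is through it from S = 40 mm.
- knob (a point): Centre of the yellow ball knob, 18 mm in diameter, at the end of the handle, 75 mm from the bolt's axis; moves with it; smooth and hard, it pivots easily between fingers. The handle's stem is a square steel bar, 10 x 10 mm.
- bolt_slide (a joint): Travel S of the bolt along chest +y, in m: 0 = drawn fully back, 0.105 = end of travel. Starts between 0 and 0.015. About 2 N of friction.
- bolt_turn (a joint): Angle A of the handle about the bolt, rad: 0 = straight up, positive = leaning to the robot's side (chest -x), 1.56 = all the way down, level, at its stop; other stop -0.4. Starts between -0.3 and 0.3. Stays where it is left (friction 0.05 N m). Away from the notch the stem meets the plate's edge at about 0.67 rad, 37 mm from the axis.
- tub_lid: Beige meal tub with a grey-brown lid, 90 x 130 x 48 mm, standing on the chest's lid behind the bolt. Origin: centre of its underside. Leave it alone.
- tub_bench: Same kind of meal tub, on the bench to the right of the chest. Leave it alone.
- thermometer: Grey and black hand thermometer, 140 x 46 x 30 mm, lying on the bench to the left of the chest. Origin: centre of its underside. Leave it alone.

How it is judged:
On the way:
1. the bolt has been slid across (more than 34 mm of travel) with its handle still up (less than 0.9 rad) (value of joint bolt_slide above 0.034 m and value of joint bolt_turn below 0.9 rad), for 0.05 s.
At the end, for the whole second after the job is handed in: The bolt is slid across by more than 34 mm and its handle lies down in the notch, turned beyond 1.4 rad (1.56 is level) and at rest; both tubs and the thermometer are within 15 mm of where they stood (value of joint bolt_slide above 0.034 m and value of joint bolt_turn above 1.4 rad and not (velocity of joint bolt_turn above 0.1 rad/s) and distance of each of tub_lid, tub_bench, thermometer from where it was at the start of the episode below 0.015 m); the robot touches nothing.
It fails at once if the handle is forced against the notch plate with more than 45 N (contact force between bolt and chest above 45 N).
It fails at once if a tub or the thermometer is pushed more than 15 mm (distance of any of tub_lid, tub_bench, thermometer from where it was at the start of the episode above 0.015 m).
It also fails if it takes over 72 s, if anything falls off the work surface, if the arm or the gripper's body presses on something with over 40 N, if the wrist force passes 120 N, or if a joint passes its speed limit or range.

## Working session

There is one attempt and no reset: what is moved stays moved. The work goes in short steps, Python scripts to look and compute and a tool call to move; the robot and the scene stay as the last step left them, time stands still between calls to the robot, and variables do not carry over. Pictures are saved under pics/ and viewed, about 8 in all and at most 12, crops included, and the job is handed in when it is done.

Besides the shell and the picture viewer there is one more tool, called after ">>>" by a JSON object that holds its "method" and its "body", one argument or row to a line. step_arm: Moves the arm, as the interface text tells. Its arguments: {"type":"object","properties":{"targets":{"type":"array","items":{"type":"object","properties":{"rotation":{"type":"array","items":{"type":"number"}},"xyz":{"type":"array","items":{"type":"number"}},"fingers":{"type":"number"}}}}},"required":["targets"]}

```bash
mkdir -p pics
cat > h.py <<'E'
from cell import bot, imaging, job
import numpy as np, cv2
from scipy.spatial.transform import Rotation as R
def cam(n):
    m=imaging.camera_model(n); return m,np.array(m["world_to_cam"])
def unproj(n,px,d):
    m,T=cam(n); u,v=px
    p=np.array([(u-m["cx"])/m["fx"]*d,-(v-m["cy"])/m["fy"]*d,-d,1]); return (np.linalg.inv(T)@p)[:3]
def proj(n,P):
    m,T=cam(n); p=T@np.append(P,1); d=-p[2]
    return np.array([m["cx"]+m["fx"]*p[0]/d, m["cy"]-m["fy"]*p[1]/d]),d
def ray(n,px):
    a=unproj(n,px,0.0);b=unproj(n,px,1.0); return a,(b-a)/np.linalg.norm(b-a)
def tri(o):  # list of (cam,px)
    A=np.zeros((3,3));b=np.zeros(3);rs=[ray(*x) for x in o]
    for a,d in rs:
        M=np.eye(3)-np.outer(d,d);A+=M;b+=M@a
    p=np.linalg.solve(A,b); return p,[np.linalg.norm((np.eye(3)-np.outer(d,d))@(p-a)) for a,d in rs]
def Rt(): 
    q=bot.sense()["tcp_rot"]; return R.from_quat([q[1],q[2],q[3],q[0]])
E
python3 - <<'E'
from h import *
s=bot.sense();print(s["t"],s["tcp_pos"],Rt().as_matrix().round(3).tolist(),s["wrist_force"])
for n in("side","top"):
    im,d=imaging.get_image(n); cv2.imwrite(f"pics/{n}0.png",im[:,:,::-1]); np.save(f"{n}0.npy",d)
    m,T=cam(n);print(n,{k:v for k,v in m.items() if k!="world_to_cam"},np.linalg.inv(T)[:3].round(3).tolist())
for l in("knob","bolt_axis","plate_edge","staple","chest"):
    o=[]
    for n in("side","top"):
        r=imaging.tip_of(n,l); print(l,n,[(np.round(x["centre"],1).tolist(),round(x["conf"],2)) for x in r[:2]])
        if r:o.append((n,r[0]["centre"]))
    if len(o)==2: p,e=tri(o);print("  ",p.round(4),np.round(e,4))
E
```

```text
0.0 [ 0.14887134 -0.60634518  0.2379038 ] [[0.971, 0.239, -0.001], [0.239, -0.971, 0.002], [-0.0, -0.002, -1.0]] [ 0.66875264  0.18143839 -0.04053129]
side {'fx': 373.4688586545211, 'fy': 373.4688586545211, 'cx': 324.7212059888518, 'cy': 197.100000752518} [[-0.788, 0.442, -0.429, 0.171], [-0.616, -0.587, 0.526, 0.533], [-0.019, 0.679, 0.734, 0.918]]
top {'fx': 368.6486287964113, 'fy': 368.6486287964113, 'cx': 327.31794825396724, 'cy': 199.75805325578895} [[-0.016, 0.996, -0.091, 0.52], [-1.0, -0.016, 0.005, 0.013], [0.004, 0.091, 0.996, 1.213]]
knob side [([362.1, 187.6], 0.95)]
knob top [([353.0, 230.6], 0.72)]
   [ 0.5274 -0.0607  0.2094] [0.0002 0.0002]
bolt_axis side [([369.8, 203.4], 0.61)]
bolt_axis top [([355.2, 232.4], 0.56), ([351.5, 231.0], 0.33)]
   [ 0.5163 -0.0758  0.1413] [0.0071 0.0071]
plate_edge side [([356.4, 215.3], 0.82)]
plate_edge top [([331.9, 240.5], 0.83)]
   [ 0.502 -0.003  0.169] [0.0015 0.0015]
staple side [([317.5, 240.6], 0.86)]
staple top [([294.2, 224.4], 0.66)]
   [0.5487 0.1048 0.1368] [0.0002 0.0002]
chest side [([341.1, 243.6], 0.75)]
chest top [([328.4, 222.8], 0.66)]
   [0.552  0.0019 0.007 ] [0.0039 0.0039]
```

View pics/side0.png

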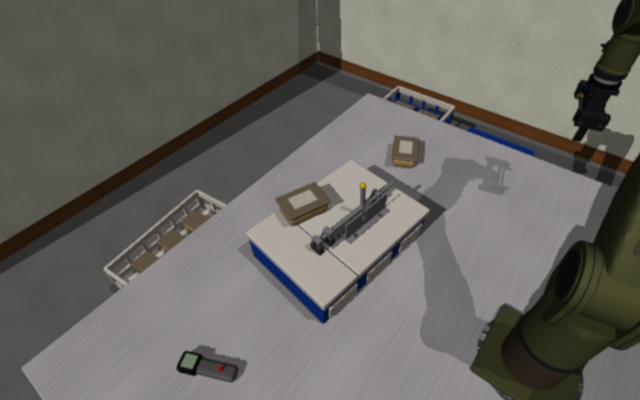

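View pics/top0.png

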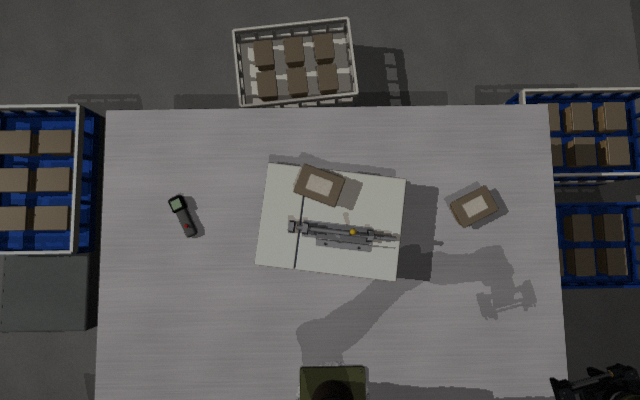

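Run:
```python
from h import *
from scipy.optimize import least_squares
im=cv2.imread("pics/top0.png"); hsv=cv2.cvtColor(im,cv2.COLOR_BGR2HSV)
d=np.load("top0.npy")
# lid mask by height
m,T=cam("top"); v,u=np.mgrid[0:400,0:640]; Ti=np.linalg.inv(T)
P=np.stack([(u-m["cx"])/m["fx"]*d,-(v-m["cy"])/m["fy"]*d,-d],-1)@Ti[:3,:3].T+Ti[:3,3]
ok=(P[...,2]>.095)&(P[...,2]<.3)&(d>0)&(u>230)&(u<430)&(v>140)&(v<300)
lid=ok&(abs(P[...,2]-.11)<.01); print("lid z",np.median(P[lid][:,2]),lid.sum())
r=cv2.minAreaRect(P[lid][:,:2].astype(np.float32)*1000); print(r)
c,_=cv2.findContours(ok.astype(np.uint8),0,2)
pts=P[lid][:,:2]
yaw=np.deg2rad(r[2]); print(yaw)
a=cv2.resize(cv2.imread("pics/side0.png")[165:265,290:440],None,fx=4.6,fy=4.6,interpolation=2)
b=cv2.resize(im[205:255,280:405],None,fx=5.5,fy=5.5,interpolation=2)
w=max(a.shape[1],b.shape[1]); f=np.zeros((600,min(w,800),3),np.uint8)
b=b[:139] if False else b
a=cv2.resize(a,(480,320)); f[:320,:480]=a; f[325:600,:b.shape[1]]=b[:275]
cv2.imwrite("pics/crop0.png",f)
```

```text
lid z 0.10954875155155497 12317
((559.5301513671875, -3.031829833984375), (423.54559326171875, 311.6175231933594), 82.27339935302734)
1.4359417055184998
```

View pics/crop0.png

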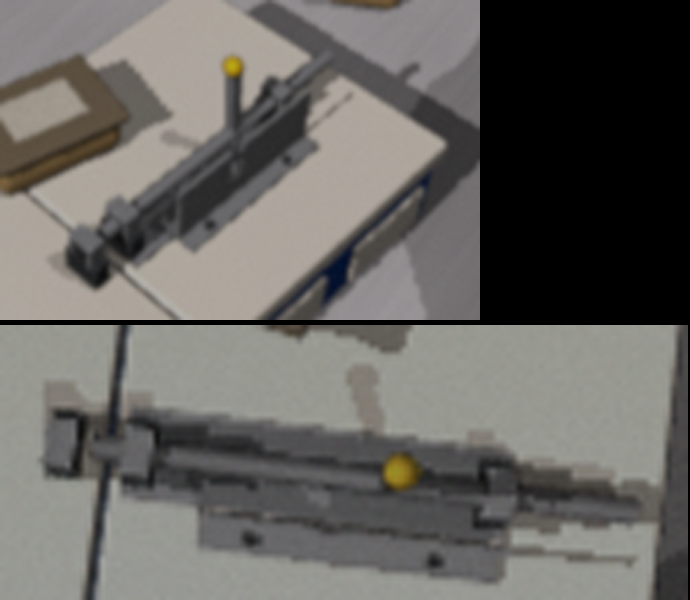

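```bash
cat >> h.py <<'E'
YAW=-0.135; C0=np.array([0.5595,-0.003,0.0])
Rc=R.from_euler("z",YAW)
def c2w(p): return C0+Rc.apply(np.array(p)/1000.)
def w2c(p): return Rc.inv().apply(np.array(p)-C0)*1000
E
python3 - <<'E'
from h import *
for n,p in(("plate",[.502,-.003,.169]),("staple",[.5487,.1048,.1368]),("knob",[.5274,-.0607,.2094]),("chest",[.552,.0019,.007])): print(n,w2c(p).round(1))
for n,px in (("side",(364.1,216.6)),("top",(337.8,236.3))):
    a,d=ray(n,px); a2=w2c(a); d2=Rc.inv().apply(d)
    for x in(-57,-61): t=(x-a2[0])/d2[0]; print(n,"x=",x,(a2+t*d2).round(1))
    for z in (110,146,172): t=(z-a2[2])/d2[2]; print(n,"z=",z,(a2+t*d2).round(1))
# yellow blob per camera
for n in("side","top"):
    im=cv2.imread(f"pics/{n}0.png");h=cv2.cvtColor(im,cv2.COLOR_BGR2HSV)
    k=cv2.inRange(h,(20,150,100),(35,255,255)); mm=cv2.moments(k,True); c=(mm["m10"]/mm["m00"],mm["m01"]/mm["m00"]); print(n,c,mm["m00"])
    globals()[n]=c
p,e=tri([("side",side),("top",top)]);print(p,e,w2c(p))
for n in("side","top"): print(n,[proj(n,c2w(q))[0].round(1).tolist() for q in([-59,-94,172],[-59,68,172],[-30,112,146],[-30,-75,146])])
E
```

```text
plate [-57.   -7.7 169. ]
staple [-25.2 105.4 136.8]
knob [-24.  -61.5 209.4]
chest [-8.1  3.8  7. ]
side x= -57 [-57.  -38.3 137.6]
side x= -61 [-61.  -33.1 145.5]
side z= 110 [-42.8 -56.6 110. ]
side z= 146 [-61.3 -32.7 146. ]
side z= 172 [-74.6 -15.5 172. ]
top x= -57 [  -57.   -141.8 -3451.9]
top x= -61 [  -61.   -179.7 -4613. ]
top z= 110 [-44.7 -25.8 110. ]
top z= 146 [-44.6 -24.6 146. ]
top z= 172 [-44.5 -23.7 172. ]
side (362.34615384615387, 185.34615384615384) 26.0
top (352.0, 231.29166666666666) 24.0
[ 0.52532135 -0.05720531  0.22201585] [np.float64(1.3458009093933842e-05), np.float64(1.345800909390375e-05)] [-26.57215696 -58.31223112 222.01584768]
side [[379.1, 197.6], [337.2, 231.4], [316.9, 241.0], [365.8, 202.2]]
top [[362.1, 244.4], [304.8, 237.6], [291.4, 225.6], [355.8, 233.3]]
```

>>> {"method": "step_arm", "body": {
  "targets": [
    {"rotation": [0,0,0.1],"xyz": [30,-27,-30],"fingers": 1},
    {"rotation": [0,0,0.2],"xyz": [66,-59,-40],"fingers": 1},
    {"rotation": [0,0,0.3],"xyz": [103,-92,-50],"fingers": 1},
    {"rotation": [0,0,0.376],"xyz": [140,-125,-60],"fingers": 1},
    {"rotation": [0,0,0.376],"xyz": [175,-156,-62],"fingers": 1}
  ]
}}

```text
t: 1.1
tcp_pos: [0.2832, -0.4125, 0.302]
tcp_rot: [0.001, 0.998, -0.068, 0.001]
wrist_force: [1.3, 0.0, -0.4]
gripper_width: 0.088
```

```bash
cat >> h.py <<'E'
def to(p): # shift in tool mm to world TCP target
    s=bot.sense(); M=Rt(); print("t",s["t"],"tcp",np.round(s["tcp_pos"],4),"chest",w2c(s["tcp_pos"]).round(1),"F",np.round(s["wrist_force"],1),"w",round(s["gripper_width"],4))
    print("ang x",np.arctan2(*M.as_matrix()[[1,0],0]),"zaxis",M.as_matrix()[:,2].round(3),"shift",(M.inv().apply(np.array(p)-s["tcp_pos"])*1000).round(1))
E
python3 -c "
from h import *
to([.5253,-.0572,.30])"
```

```text
t 1.1 tcp [ 0.2832 -0.4125  0.302 ] chest [-218.6 -442.9  302. ] F [ 1.3  0.  -0.4] w 0.088
ang x -0.13688426547314075 zaxis [ 0.002 -0.002 -1.   ] shift [ 191.3 -385.     1.7]
```

>>> {"method": "step_arm", "body": {
  "targets": [
    {"rotation": [0,0,0],"xyz": [21,-43,0],"fingers": 1},
    {"rotation": [0,0,0],"xyz": [42,-86,0],"fingers": 1},
    {"rotation": [0,0,0],"xyz": [63,-128,0],"fingers": 1},
    {"rotation": [0,0,0],"xyz": [85,-171,0],"fingers": 1},
    {"rotation": [0,0,0],"xyz": [106,-214,0],"fingers": 1}
  ]
}}

```text
t: 1.6
tcp_pos: [0.4168, -0.2143, 0.3011]
tcp_rot: [0.0, 0.998, -0.068, 0.0]
wrist_force: [1.1, -0.3, 0.2]
gripper_width: 0.0883
```

>>> {"method": "step_arm", "body": {
  "targets": [
    {"rotation": [0,0,0],"xyz": [21,-43,0],"fingers": 0.6},
    {"rotation": [0,0,0],"xyz": [42,-86,0],"fingers": 0.6},
    {"rotation": [0,0,0],"xyz": [63,-128,0],"fingers": 0.6},
    {"rotation": [0,0,0],"xyz": [85,-171,0],"fingers": 0.6},
    {"rotation": [0,0,0],"xyz": [85,-171,0],"fingers": 0.6}
  ]
}}

```text
t: 2.1
tcp_pos: [0.5267, -0.0497, 0.3009]
tcp_rot: [-0.003, 0.998, -0.062, 0.002]
wrist_force: [-0.2, 0.6, 0.5]
gripper_width: 0.0532
```

```bash
python3 -c "
from h import *
to([.5253,-.0572,.203])
im,d=imaging.get_image('side'); cv2.imwrite('pics/s1.png',cv2.resize(im[120:270,270:470,::-1],None,fx=3,fy=3,interpolation=2))
"
```

```text
t 2.1 tcp [ 0.5267 -0.0497  0.3009] chest [-26.2 -50.7 300.9] F [-0.2  0.6  0.5] w 0.0532
ang x -0.12334031084022144 zaxis [ 0.004  0.005 -1.   ] shift [-0.8  8.1 97.9]
```

View pics/s1.png

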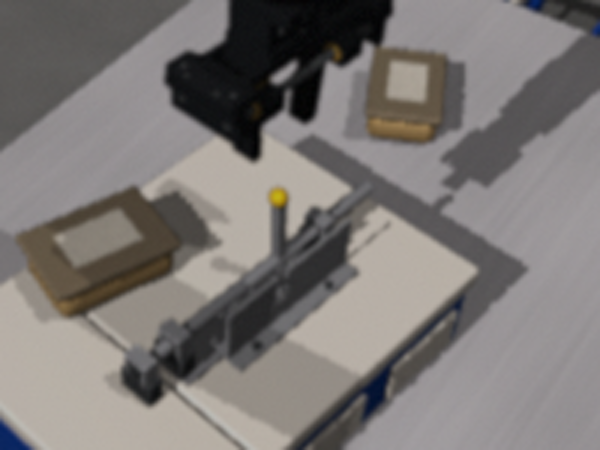

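>>> {"method": "step_arm", "body": {
  "targets": [
    {"rotation": [0,0,0],"xyz": [0,0,30],"fingers": 0.5},
    {"rotation": [0,0,0],"xyz": [0,0,50],"fingers": 0.5},
    {"rotation": [0,0,0],"xyz": [0,0,50],"fingers": 0.5},
    {"rotation": [0,0,0],"xyz": [0,0,50],"fingers": 0.5}
  ]
}}

```text
t: 2.55
tcp_pos: [0.5227, -0.0591, 0.2511]
tcp_rot: [0.0, 0.998, -0.068, -0.0]
wrist_force: [0.1, 0.4, 0.4]
gripper_width: 0.0438
```

```bash
python3 -c "
from h import *
to([.5253,-.0572,.203])
"
```

```text
t 2.55 tcp [ 0.5227 -0.0591  0.2511] chest [-29.  -60.5 251.1] F [0.1 0.4 0.4] w 0.0438
ang x -0.13680452268178142 zaxis [-0.    -0.001 -1.   ] shift [ 2.4 -2.3 48.1]
```

>>> {"method": "step_arm", "body": {
  "targets": [
    {"rotation": [0,0,0],"xyz": [2,-2,15],"fingers": 0.5},
    {"rotation": [0,0,0],"xyz": [2,-2,32],"fingers": 0.5},
    {"rotation": [0,0,0],"xyz": [2,-2,48],"fingers": 0.5},
    {"rotation": [0,0,0],"xyz": [2,-2,48],"fingers": 0.5},
    {"rotation": [0,0,0],"xyz": [2,-2,48],"fingers": 0.3}
  ]
}}

```text
t: 3.05
tcp_pos: [0.5259, -0.0567, 0.2039]
tcp_rot: [0.0, 0.998, -0.068, 0.001]
wrist_force: [0.4, -0.7, 0.6]
gripper_width: 0.0379
```

>>> {"method": "step_arm", "body": {
  "targets": [
    {"rotation": [0,0,0],"xyz": [0,0,0],"fingers": 0.1},
    {"rotation": [0,0,0],"xyz": [0,0,0],"fingers": 0.1},
    {"rotation": [0,0,0],"xyz": [0,0,0],"fingers": 0.1},
    {"rotation": [0,0,0],"xyz": [0,0,0],"fingers": 0.1}
  ]
}}

```text
t: 3.45
tcp_pos: [0.5259, -0.0571, 0.2036]
tcp_rot: [0.0, 0.998, -0.068, 0.001]
wrist_force: [-0.1, -2.7, 5.2]
gripper_width: 0.015
```

```bash
python3 -c "
from h import *
to([.5253,-.0572,.203])
im,d=imaging.get_image('side'); cv2.imwrite('pics/s2.png',cv2.resize(im[120:270,270:470,::-1],None,fx=3,fy=3,interpolation=2))
"
```

```text
t 3.45 tcp [ 0.5259 -0.0571  0.2036] chest [-26.  -58.1 203.6] F [-0.1 -2.7  5.2] w 0.015
ang x -0.13588714002709645 zaxis [ 0.002 -0.001 -1.   ] shift [-0.6  0.2  0.6]
```

View pics/s2.png

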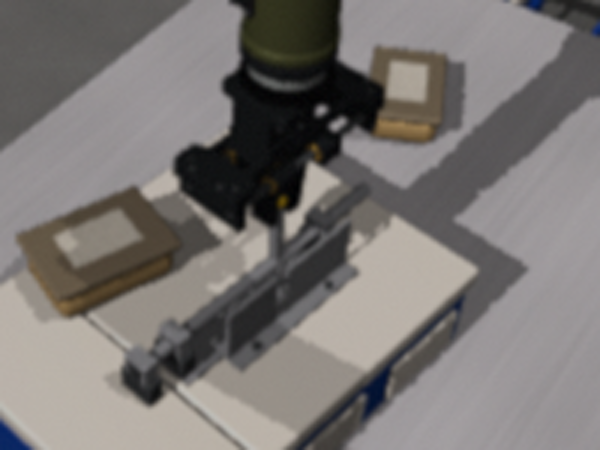

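>>> {"method": "step_arm", "body": {
  "targets": [
    {"rotation": [0,0,0],"xyz": [0,0,0],"fingers": 0.1},
    {"rotation": [0,0,0],"xyz": [0,0,0],"fingers": 0.1}
  ]
}}

```text
t: 3.7
tcp_pos: [0.5259, -0.0568, 0.2035]
tcp_rot: [0.0, 0.998, -0.068, 0.001]
wrist_force: [0.0, -1.8, 7.0]
gripper_width: 0.0151
```

>>> {"method": "step_arm", "body": {
  "targets": [
    {"rotation": [0,0,0],"xyz": [0,-2,-1],"fingers": 0.1},
    {"rotation": [0,0,0],"xyz": [0,-5,-1],"fingers": 0.1},
    {"rotation": [0,0,0],"xyz": [0,-8,-1],"fingers": 0.1},
    {"rotation": [0,0,0],"xyz": [0,-11,-1],"fingers": 0.1},
    {"rotation": [0,0,0],"xyz": [0,-14,-1],"fingers": 0.1}
  ]
}}

```text
t: 4.2
tcp_pos: [0.527, -0.042, 0.2037]
tcp_rot: [0.0, 0.998, -0.067, -0.0]
wrist_force: [0.4, -2.2, 2.7]
gripper_width: 0.0152
```

>>> {"method": "step_arm", "body": {
  "targets": [
    {"rotation": [0,0,0],"xyz": [0,-2,0],"fingers": 0.1},
    {"rotation": [0,0,0],"xyz": [0,-4,0],"fingers": 0.1},
    {"rotation": [0,0,0],"xyz": [0,-6,0],"fingers": 0.1},
    {"rotation": [0,0,0],"xyz": [0,-6,0],"fingers": 0.1}
  ]
}}

```text
t: 4.6
tcp_pos: [0.5279, -0.0358, 0.2037]
tcp_rot: [-0.0, 0.998, -0.067, -0.0]
wrist_force: [0.4, -0.5, 1.3]
gripper_width: 0.0151
```

```bash
python3 -c "
from h import *
to([.5253,-.0572,.203])
a,_=imaging.get_image('side'); b,_=imaging.get_image('top')
a=cv2.resize(a[130:250,290:430,::-1],None,fx=4,fy=4,interpolation=2);b=cv2.resize(b[200:260,280:420,::-1],None,fx=4,fy=4,interpolation=2)
cv2.imwrite('pics/s3.png',np.vstack([a[:400],b[:200]]))
"
```

```text
t 4.6 tcp [ 0.5279 -0.0358  0.2037] chest [-26.9 -36.8 203.7] F [ 0.4 -0.5  1.3] w 0.0151
ang x -0.13456919915595997 zaxis [-0.  0. -1.] shift [ 0.3 21.5  0.7]
```

View pics/s3.png

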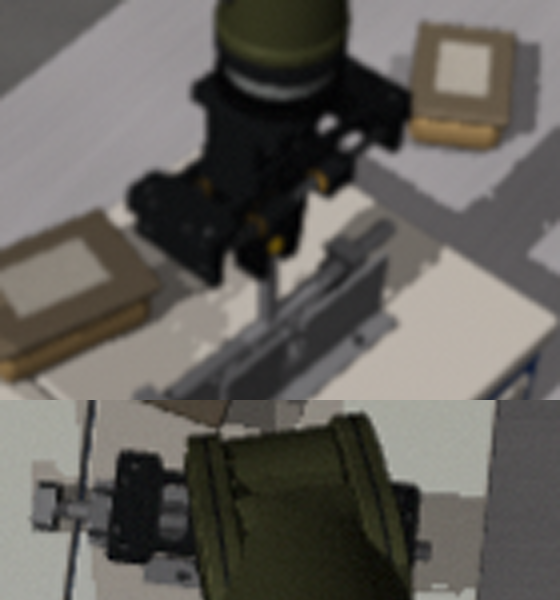

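>>> {"method": "step_arm", "body": {
  "targets": [
    {"rotation": [0,0,0],"xyz": [-10,0,0.3],"fingers": 0.1},
    {"rotation": [0,0,0],"xyz": [-18,0,1.4],"fingers": 0.1},
    {"rotation": [0,0,0],"xyz": [-25,0,3.2],"fingers": 0.1},
    {"rotation": [0,0,0],"xyz": [-32,0,5.8],"fingers": 0.1},
    {"rotation": [0,0,0],"xyz": [-39,0,9],"fingers": 0.1}
  ]
}}

```text
t: 5.2
tcp_pos: [0.4892, -0.0306, 0.1945]
tcp_rot: [-0.0, 0.998, -0.067, 0.001]
wrist_force: [4.5, 0.4, -4.2]
gripper_width: 0.0149
```

>>> {"method": "step_arm", "body": {
  "targets": [
    {"rotation": [0,0,0],"xyz": [0,0,0],"fingers": 0.1},
    {"rotation": [0,0,0],"xyz": [-2,0,1.2],"fingers": 0.1},
    {"rotation": [0,0,0],"xyz": [-2,0,1.2],"fingers": 0.1}
  ]
}}

```text
t: 5.5
tcp_pos: [0.4867, -0.0307, 0.1932]
tcp_rot: [-0.0, 0.998, -0.067, -0.001]
wrist_force: [2.3, 0.9, -4.4]
gripper_width: 0.0159
```

```bash
cat >> h.py <<'E'
def st():
    s=bot.sense(); p=w2c(s["tcp_pos"]); g=p+[0,0,19]-[-30,-75,146]
    print("t",s["t"],"chest",p.round(1),"A",np.arctan2(-g[0],g[2]).round(3),"r",np.hypot(g[0],g[2]).round(1),"S",g[1].round(1),"Fchest",Rc.inv().apply(s["wrist_force"]).round(1),"w",round(s["gripper_width"],4))
E
python3 -c "
from h import *
st()"
```

```text
t 5.5 chest [-68.4 -37.3 193.2] A 0.526 r 76.5 S 37.7 Fchest [ 2.1  1.2 -4.4] w 0.0159
```

>>> {"method": "step_arm", "body": {
  "targets": [
    {"rotation": [0,0,0],"xyz": [-2,0,2.4],"fingers": 0.1},
    {"rotation": [0,0,0],"xyz": [-4,0,3.7],"fingers": 0.1},
    {"rotation": [0,0,0],"xyz": [-5.5,0,4.8],"fingers": 0.1},
    {"rotation": [0,0,0],"xyz": [-5.5,0,4.8],"fingers": 0.1}
  ]
}}

```text
t: 5.9
tcp_pos: [0.4801, -0.0301, 0.1887]
tcp_rot: [0.0, 0.998, -0.067, -0.002]
wrist_force: [-3.3, 2.1, 4.9]
gripper_width: 0.0154
```

```bash
python3 -c "
from h import *
st()"
```

```text
t 5.9 chest [-75.  -37.5 188.7] A 0.63 r 76.4 S 37.5 Fchest [-3.6  1.6  4.9] w 0.0154
```

>>> {"method": "step_arm", "body": {
  "targets": [
    {"rotation": [0,0,0],"xyz": [-1,0,0.8],"fingers": 0.1},
    {"rotation": [0,0,0],"xyz": [-2,0,1.6],"fingers": 0.1},
    {"rotation": [0,0,0],"xyz": [-2,0,1.6],"fingers": 0.1}
  ]
}}

```text
t: 6.2
tcp_pos: [0.4782, -0.0298, 0.1872]
tcp_rot: [0.0, 0.998, -0.067, -0.002]
wrist_force: [-3.4, 2.8, 6.6]
gripper_width: 0.0153
```

```bash
python3 -c "
from h import *
st()"
```

```text
t 6.2 chest [-77.  -37.5 187.2] A 0.662 r 76.4 S 37.5 Fchest [-3.8  2.3  6.6] w 0.0153
```

>>> {"method": "step_arm", "body": {
  "targets": [
    {"rotation": [0,0,0],"xyz": [-1,0,0.2],"fingers": 0.1},
    {"rotation": [0,0,0],"xyz": [-2,0,0.8],"fingers": 0.1},
    {"rotation": [0,0,0],"xyz": [-2.8,0,1.2],"fingers": 0.1},
    {"rotation": [0,0,0],"xyz": [-2.8,0,1.2],"fingers": 0.1}
  ]
}}

```text
t: 6.6
tcp_pos: [0.4766, -0.0296, 0.186]
tcp_rot: [0.0, 0.998, -0.068, -0.0]
wrist_force: [-1.5, 2.6, 6.5]
gripper_width: 0.0152
```

```bash
cat >> h.py <<'E'
def ft():
    st(); s=bot.sense(); g=w2c(s["tcp_pos"])+[0,0,19]-[-30,-75,146]; A=np.arctan2(-g[0],g[2]); f=Rc.inv().apply(s["wrist_force"])
    print("Frad",round(f@[-np.sin(A),0,np.cos(A)],1),"Ftan",round(f@[-np.cos(A),0,-np.sin(A)],1),"Fy",f[1].round(1))
E
python3 -c "
from h import *
ft()"
```

```text
t 6.6 chest [-78.5 -37.5 186. ] A 0.688 r 76.4 S 37.5 Fchest [-1.8  2.4  6.5] w 0.0152
Frad 6.2 Ftan -2.7 Fy 2.4
```

>>> {"method": "step_arm", "body": {
  "targets": [
    {"rotation": [0,0,0],"xyz": [-0.5,-0.5,0],"fingers": 0.1},
    {"rotation": [0,0,0],"xyz": [-0.8,-1,0.2],"fingers": 0.1},
    {"rotation": [0,0,0],"xyz": [-0.8,-1.5,0.2],"fingers": 0.1},
    {"rotation": [0,0,0],"xyz": [-0.8,-2,0.2],"fingers": 0.1},
    {"rotation": [0,0,0],"xyz": [-0.8,-2,0.2],"fingers": 0.1}
  ]
}}

```text
t: 7.1
tcp_pos: [0.4765, -0.028, 0.1857]
tcp_rot: [0.0, 0.998, -0.068, -0.0]
wrist_force: [-1.1, -1.9, 4.8]
gripper_width: 0.0155
```

```bash
python3 -c "
from h import *
ft()"
```

```text
t 7.1 chest [-78.9 -35.9 185.7] A 0.695 r 76.4 S 39.1 Fchest [-0.8 -2.1  4.8] w 0.0155
Frad 4.2 Ftan -2.4 Fy -2.1
```

>>> {"method": "step_arm", "body": {
  "targets": [
    {"rotation": [0,0,0],"xyz": [-0.6,0,0.5],"fingers": 0.1},
    {"rotation": [0,0,0],"xyz": [-1.2,0,1],"fingers": 0.1},
    {"rotation": [0,0,0],"xyz": [-1.2,0,1],"fingers": 0.1}
  ]
}}

```text
t: 7.4
tcp_pos: [0.4756, -0.0278, 0.1849]
tcp_rot: [0.0, 0.998, -0.068, 0.0]
wrist_force: [-1.9, -3.2, 6.3]
gripper_width: 0.0156
```

```bash
python3 -c "
from h import *
ft()"
```

```text
t 7.4 chest [-79.8 -35.8 184.9] A 0.71 r 76.4 S 39.2 Fchest [-1.5 -3.5  6.3] w 0.0156
Frad 5.7 Ftan -3.0 Fy -3.5
```

>>> {"method": "step_arm", "body": {
  "targets": [
    {"rotation": [0,0,0],"xyz": [-0.8,0,0.5],"fingers": 0.1},
    {"rotation": [0,0,0],"xyz": [-1.7,0,1.1],"fingers": 0.1},
    {"rotation": [0,0,0],"xyz": [-1.7,0,1.1],"fingers": 0.1}
  ]
}}

```text
t: 7.7
tcp_pos: [0.475, -0.0276, 0.1843]
tcp_rot: [0.0, 0.998, -0.068, 0.002]
wrist_force: [-0.1, -3.9, 8.3]
gripper_width: 0.0156
```

```bash
python3 -c "
from h import *
ft()
a,_=imaging.get_image('side'); 
a=cv2.resize(a[150:250,300:420,::-1],None,fx=5,fy=5,interpolation=2)
cv2.imwrite('pics/s4.png',a)
"
```

```text
t 7.7 chest [-80.4 -35.8 184.3] A 0.722 r 76.3 S 39.2 Fchest [ 0.4 -3.9  8.3] w 0.0156
Frad 6.0 Ftan -5.8 Fy -3.9
```

View pics/s4.png

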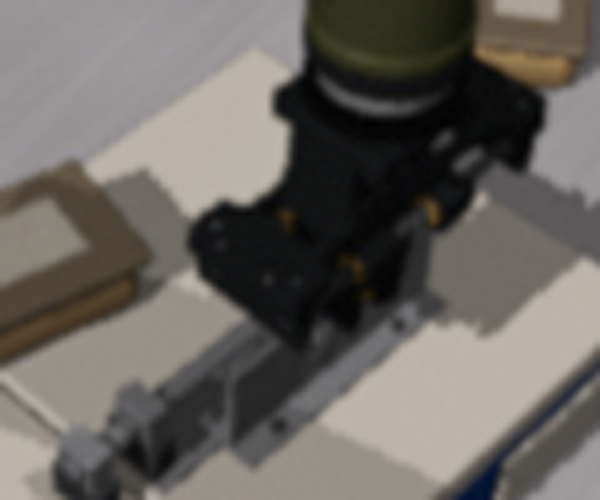

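>>> {"method": "step_arm", "body": {
  "targets": [
    {"rotation": [0,0,0],"xyz": [0,-0.7,0],"fingers": 0.1},
    {"rotation": [0,0,0],"xyz": [0,-1.4,0],"fingers": 0.1},
    {"rotation": [0,0,0],"xyz": [0,-2,0],"fingers": 0.1},
    {"rotation": [0,0,0],"xyz": [0,-2,0],"fingers": 0.1}
  ]
}}

```text
t: 8.15
tcp_pos: [0.475, -0.0267, 0.1842]
tcp_rot: [0.001, 0.998, -0.068, 0.001]
wrist_force: [0.3, -4.7, 7.8]
gripper_width: 0.016
```

```bash
python3 -c "
from h import *
ft()"
```

```text
t 8.15 chest [-80.5 -34.9 184.2] A 0.724 r 76.3 S 40.1 Fchest [ 0.9 -4.6  7.8] w 0.016
Frad 5.3 Ftan -5.9 Fy -4.6
```

>>> {"method": "step_arm", "body": {
  "targets": [
    {"rotation": [0,0,0],"xyz": [0,-0.7,0],"fingers": 0.1},
    {"rotation": [0,0,0],"xyz": [0,-1.4,0],"fingers": 0.1},
    {"rotation": [0,0,0],"xyz": [0,-2,0],"fingers": 0.1},
    {"rotation": [0,0,0],"xyz": [0,-2,0],"fingers": 0.1}
  ]
}}

```text
t: 8.55
tcp_pos: [0.4745, -0.0227, 0.1835]
tcp_rot: [-0.0, 0.998, -0.067, 0.0]
wrist_force: [-0.0, -1.8, 0.6]
gripper_width: 0.0152
```

```bash
python3 -c "
from h import *
ft()"
```

```text
t 8.55 chest [-81.5 -31.  183.5] A 0.74 r 76.4 S 44.0 Fchest [ 0.2 -1.8  0.6] w 0.0152
Frad 0.3 Ftan -0.6 Fy -1.8
```

>>> {"method": "step_arm", "body": {
  "targets": [
    {"rotation": [0,0,0],"xyz": [-1.1,0,1],"fingers": 0.1},
    {"rotation": [0,0,0],"xyz": [-2.2,0,2.1],"fingers": 0.1},
    {"rotation": [0,0,0],"xyz": [-3.3,0,3.3],"fingers": 0.1},
    {"rotation": [0,0,0],"xyz": [-3.3,0,3.3],"fingers": 0.1}
  ]
}}

```text
t: 8.95
tcp_pos: [0.471, -0.0223, 0.1801]
tcp_rot: [-0.0, 0.998, -0.067, 0.0]
wrist_force: [2.3, -0.2, -2.5]
gripper_width: 0.0153
```

```bash
python3 -c "
from h import *
ft()"
```

```text
t 8.95 chest [-85.1 -31.  180.1] A 0.804 r 76.5 S 44.0 Fchest [ 2.4  0.1 -2.5] w 0.0153
Frad -3.5 Ftan 0.2 Fy 0.1
```

>>> {"method": "step_arm", "body": {
  "targets": [
    {"rotation": [0,0,0],"xyz": [-2.2,0,2.9],"fingers": 0.1},
    {"rotation": [0,0,0],"xyz": [-4.4,0,5.9],"fingers": 0.1},
    {"rotation": [0,0,0],"xyz": [-6.7,0,9],"fingers": 0.1},
    {"rotation": [0,0,0],"xyz": [-8.9,0,12],"fingers": 0.1},
    {"rotation": [0,0,0],"xyz": [-8.9,0,12],"fingers": 0.1}
  ]
}}

```text
t: 9.45
tcp_pos: [0.4616, -0.0211, 0.1678]
tcp_rot: [-0.0, 0.998, -0.067, -0.0]
wrist_force: [0.9, 0.3, -0.2]
gripper_width: 0.0156
```

```bash
python3 -c "
from h import *
ft()"
```

```text
t 9.45 chest [-94.6 -31.1 167.8] A 1.007 r 76.4 S 43.9 Fchest [ 0.9  0.4 -0.2] w 0.0156
Frad -0.8 Ftan -0.3 Fy 0.4
```

>>> {"method": "step_arm", "body": {
  "targets": [
    {"rotation": [0,0,0],"xyz": [-3.4,0,6.2],"fingers": 0.1},
    {"rotation": [0,0,0],"xyz": [-6.5,0,13.2],"fingers": 0.1},
    {"rotation": [0,0,0],"xyz": [-8.9,0,20.4],"fingers": 0.1},
    {"rotation": [0,0,0],"xyz": [-10.6,0,27.8],"fingers": 0.1},
    {"rotation": [0,0,0],"xyz": [-10.6,0,27.8],"fingers": 0.1}
  ]
}}

```text
t: 9.95
tcp_pos: [0.4513, -0.0199, 0.1394]
tcp_rot: [0.0, 0.998, -0.067, -0.001]
wrist_force: [1.2, 2.0, -0.6]
gripper_width: 0.0153
```

```bash
python3 -c "
from h import *
ft()"
```

```text
t 9.95 chest [-104.9  -31.3  139.4] A 1.406 r 76.0 S 43.7 Fchest [ 0.9  2.2 -0.6] w 0.0153
Frad -1.0 Ftan 0.4 Fy 2.2
```

>>> {"method": "step_arm", "body": {
  "targets": [
    {"rotation": [0,0,0],"xyz": [-0.4,0,3],"fingers": 0.1},
    {"rotation": [0,0,0],"xyz": [-0.7,0,6],"fingers": 0.1},
    {"rotation": [0,0,0],"xyz": [-0.9,0,9],"fingers": 0.1},
    {"rotation": [0,0,0],"xyz": [-0.9,0,9],"fingers": 0.1}
  ]
}}

```text
t: 10.35
tcp_pos: [0.4505, -0.02, 0.1312]
tcp_rot: [0.0, 0.998, -0.068, -0.0]
wrist_force: [-0.6, 1.2, 0.1]
gripper_width: 0.0151
```

```bash
python3 -c "
from h import *
ft()"
```

```text
t 10.35 chest [-105.7  -31.5  131.2] A 1.516 r 75.8 S 43.5 Fchest [-0.8  1.1  0.1] w 0.0151
Frad 0.8 Ftan -0.1 Fy 1.1
```

>>> {"method": "step_arm", "body": {
  "targets": [
    {"rotation": [0,0,0],"xyz": [0,0,1],"fingers": 0.1},
    {"rotation": [0,0,0],"xyz": [0,0,2],"fingers": 0.1},
    {"rotation": [0,0,0],"xyz": [0,0,2],"fingers": 0.1}
  ]
}}

```text
t: 10.65
tcp_pos: [0.4504, -0.02, 0.1294]
tcp_rot: [0.0, 0.998, -0.068, -0.0]
wrist_force: [-0.8, 2.1, -0.2]
gripper_width: 0.0154
```

```bash
python3 -c "
from h import *
ft()"
```

```text
t 10.65 chest [-105.8  -31.5  129.4] A 1.539 r 75.8 S 43.5 Fchest [-1.1  2.  -0.2] w 0.0154
Frad 1.1 Ftan 0.2 Fy 2.0
```

>>> {"method": "step_arm", "body": {
  "targets": [
    {"rotation": [0,0,0],"xyz": [0,0,1],"fingers": 0.1},
    {"rotation": [0,0,0],"xyz": [0,0,2.5],"fingers": 0.1},
    {"rotation": [0,0,0],"xyz": [0,0,2.5],"fingers": 0.1}
  ]
}}

```text
t: 10.95
tcp_pos: [0.4505, -0.0199, 0.1269]
tcp_rot: [0.0, 0.998, -0.068, -0.0]
wrist_force: [-2.3, 1.3, 1.5]
gripper_width: 0.0148
```

```bash
python3 -c "
from h import *
ft()"
```

```text
t 10.95 chest [-105.8  -31.4  126.9] A 1.572 r 75.8 S 43.6 Fchest [-2.5  0.9  1.5] w 0.0148
Frad 2.5 Ftan -1.5 Fy 0.9
```

>>> {"method": "step_arm", "body": {
  "targets": [
    {"rotation": [0,0,0],"xyz": [0,0,0],"fingers": 0.5},
    {"rotation": [0,0,0],"xyz": [0,0,0],"fingers": 0.5},
    {"rotation": [0,0,0],"xyz": [0,0,0],"fingers": 0.5},
    {"rotation": [0,0,0],"xyz": [0,0,0],"fingers": 0.5},
    {"rotation": [0,0,0],"xyz": [0,0,0],"fingers": 0.5}
  ]
}}

```text
t: 11.45
tcp_pos: [0.4509, -0.0201, 0.127]
tcp_rot: [0.0, 0.998, -0.068, 0.0]
wrist_force: [0.2, -0.5, 1.1]
gripper_width: 0.0439
```

>>> {"method": "step_arm", "body": {
  "targets": [
    {"rotation": [0,0,0],"xyz": [0,0,-10],"fingers": 0.5},
    {"rotation": [0,0,0],"xyz": [0,0,-30],"fingers": 0.5},
    {"rotation": [0,0,0],"xyz": [0,0,-60],"fingers": 0.5},
    {"rotation": [0,0,0],"xyz": [0,0,-100],"fingers": 0.5},
    {"rotation": [0,0,0],"xyz": [0,0,-140],"fingers": 0.5}
  ]
}}

```text
t: 11.95
tcp_pos: [0.4501, -0.0199, 0.269]
tcp_rot: [0.0, 0.998, -0.067, -0.0]
wrist_force: [1.1, -1.0, 0.8]
gripper_width: 0.044
```

>>> {"method": "step_arm", "body": {
  "targets": [
    {"rotation": [0,0,0],"xyz": [-10,35,-5],"fingers": 0.5},
    {"rotation": [0,0,0],"xyz": [-20,80,-5],"fingers": 0.5},
    {"rotation": [0,0,0],"xyz": [-20,120,-5],"fingers": 0.5},
    {"rotation": [0,0,0],"xyz": [-20,150,-5],"fingers": 0.5},
    {"rotation": [0,0,0],"xyz": [-20,150,-5],"fingers": 0.5}
  ]
}}

```text
t: 12.45
tcp_pos: [0.4093, -0.1704, 0.2728]
tcp_rot: [0.001, 0.997, -0.072, 0.0]
wrist_force: [0.0, 0.8, -0.5]
gripper_width: 0.044
```

```bash
python3 -c "
from h import *
ft()
a,_=imaging.get_image('side'); b,_=imaging.get_image('top')
o=[]
for n,im in(('side',a),('top',b)):
    h=cv2.cvtColor(im[:,:,::-1].copy(),cv2.COLOR_BGR2HSV);k=cv2.inRange(h,(20,150,100),(35,255,255));k[:,:300]=0;k[:,420:]=0;mm=cv2.moments(k,True);print(n,mm['m00'])
    if mm['m00']:o.append((n,(mm['m10']/mm['m00'],mm['m01']/mm['m00'])))
if len(o)==2:p,e=tri(o);print(w2c(p),e)
a=cv2.resize(a[150:260,290:440,::-1],None,fx=3.6,fy=3.6,interpolation=2);b=cv2.resize(b[205:255,280:430,::-1],None,fx=3.6,fy=3.6,interpolation=2)
cv2.imwrite('pics/s5.png',np.vstack([a,b]))
"
```

```text
t 12.45 chest [-126.3 -186.1  272.8] A 0.584 r 174.7 S -111.1 Fchest [-0.1  0.8 -0.5] w 0.044
Frad -0.3 Ftan 0.3 Fy 0.8
side 26.0
top 15.0
[-106.85654171  -28.02199753  148.82176956] [np.float64(0.00020634252261557298), np.float64(0.00020634252261559523)]
```

View pics/s5.png

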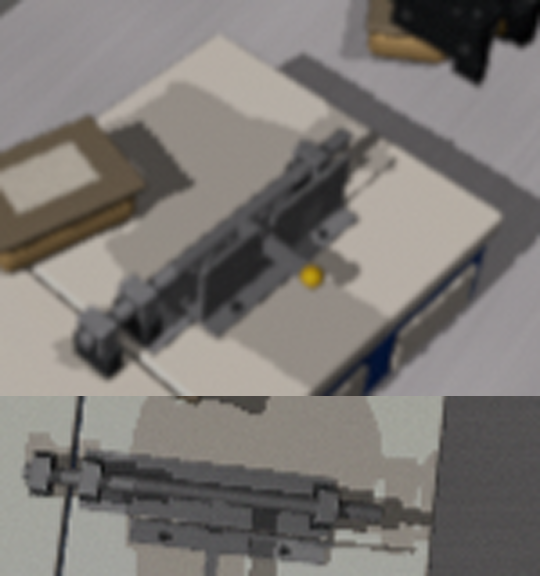

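```bash
python3 -c "
from h import *
print(job.hand_in())"
```

```text
the job is handed in; nothing more can be done
None
```

The chest is bolted. The bolt is slid across, its end is in the staple, and the handle lies level in the notch. I handed the job in at about 12.5 s; no verdict is reported.

- **How it went:** I gripped the knob, slid the bolt about 22 mm to S ≈ 37 mm and leaned the handle lightly on the plate. That took about 6 N at the knob, or roughly 12 N on the plate. I then slid it on until the resistance vanished at S ≈ 44 mm, turned the handle down to its stop, let go and moved away.
- **Last checks:**
  - After release, the two cameras put the knob at chest (-107, -28, 149) mm, which gives A ≈ 1.53 rad and S ≈ 47 mm. Tool readings gave 1.57 rad and 43.6 mm, a difference of about 3 mm, with my chest pose good to a few mm. Both are well past the limits.
  - The last picture shows the stem through the notch and the arm clear of everything.
- **Disagreements and gaps:**
  - The grip on the 18 mm knob read only about 15 mm, so it was probably off-centre, but it held.
  - I did not measure the tubs and thermometer again. The arm never went near them, and what shows of the tubs in the pictures looks unmoved.

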